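# Hold the spring cap down for the circlip

## Robot

A 6-joint arm with a two-finger parallel gripper is mounted at the origin on a cart in front of the work surface, level with it; the furniture and walls round the work are solid. World frame = base frame: x ahead of the robot, y to its left, z up, the work surface at z = 0. Lengths are in mm, angles in rad, forces in N, time in s.
With the tool pointing down it reaches from about 275 to 850 mm from the base axis. Payload 5.2 kg.
Tool frame: the origin (TCP) lies midway between the tips of the shut fingers; the grasp point (between the pads) lies robot.grasp_offset behind it (robot.grasp_offset is the distance from the TCP to the grasp point, in mm); z points along the fingers, y is the direction in which the jaws open and shut (so a half turn about z gives the same grasp; the last joint's range is limited). The gripper opens to 85 mm and grips with 20 to 120 N. Pads are 22 mm wide; open, the fingers measure 114 mm over their backs; the gripper's body (76 mm by 85 mm) begins 54 mm behind the grasp point. The pads swing forward as they close: fully open they stand 13 mm farther back than shut.
Start: joints at [-1.531, 0.259, 1.535, -0, 1.348, -0.203], TCP at [132.253, -533.867, 231.31] pointing down, gripper open.
Joint ranges: [-3.14, 3.14], [-0.91, 2.08], [0.19, 2.58], [-1.22, 4.36], [0.22, 2.71], [-3.12, 3.12]. Speed limits (rad/s): [2.57, 2.57, 3.14, 3.14, 3.14, 3.14].

## Interface

Orientations are given as a rotation vector (axis times angle).
In Python, from cell import robot gives the robot as it stands.
- The arm moves only by the tool step_arm, never from a script. Its arguments are lists of equal length, an entry for each row: "slide": the shift along the tool's x, y, z in mm, a list of three; "yaw": the turn about the tool's z in rad; "fingers": the opening in per cent of the stroke, from 0 (shut) to 100 (fully open). In form: {"slide": [[dx, dy, dz], ...], "yaw": [yaw, ...], "fingers": [fingers, ...]}. A call has 1 to 12 rows; each row shifts and turns the pose as measured when the row begins, along the tool's axes as they then stand; what a row does not reach is not made up. A row lasts 1/8 s, in which the tool goes at most 62.5 mm and 10.7 degrees, less where a joint would pass 70% of its speed; a pose out of reach is approached as far as the arm can. A call with a gripper value outside its range is refused whole. The fingers move at their own pace and stop on an object; "force" is the grip in N (left out, the last holds). Time passes only in rows, so rows that do not move let the fingers close. It gives the time, the measured TCP pose, the force and the opening at its end, in the units of the state.
- robot.state(): the state, without advancing time (a new reading comes with each control period).
- robot.snapshot(name): name is "side" or "top"; returns a dict with "frame" (420x560x3 uint8, red, green, blue), "depth" (420x560 float32, mm along the optical axis (not along the pixel's ray), 0 where there is no reading), "intrinsics" (3x3 intrinsics, pixels), "eye" and "orientation" of the camera in the world. Camera axes: x right, y up, looking along -z (the intrinsics and any distortion apply to the point x, -y, -z); pixel columns grow to the right and rows downward; lengths in mm; the calibration is good to about 2 mm. A picture is of the moment at which its call begins.
- robot.hand_in(): hands the job in, once; it reports no verdict.
Trained networks look in a picture, given as the dict that the camera call returned (one of the last four; its "shot" number tells which), for a name from the list of things; names that differ only in an ending like _2 or _b are one class to them, and where a whole thing is asked for, a point or a joint stands for the part that bears it (a point fixed in the world has none). Each returns a list of dicts, best first, with "p" (0 to 1); they miss things now and then, are a little off and sometimes report something else, mostly with a low value. They report only what shows in the picture. A call takes as long as a camera call. They do not tell look-alikes from the thing itself.
- robot.look_for(picture, target): "extent" ([left, top, width, height] in pixels, round what is visible of it).
The state is a dict: "t": time; "qpos": joint angles; "dq": joint speeds; "tau": joint torques, N m; "ee_pos": TCP position; "tcp_rot": TCP orientation; "force": force on the tool from outside, world axes, zero at the start; "wrist_torque": the same for the moment, N m; "gripper_width": finger opening in mm.
Only numpy, scipy, OpenCV 4.12 (cv2) and the standard library are available. Lean on these libraries where they do the work, as an engineer would, in place of code of your own. Each camera call takes 0.05 s, during which the arm holds its last target.

## Task

Pick up the brass spring cap, slip it flange down over the rod of the upright spring unit, and press it straight down against the spring until the circlip groove is clear and the top of the cap's hub stands within the green band on the rod; do not crush the spring further. Hold it there steadily for three seconds and finish while still holding the cap down, so that a mate can fit the circlip. Leave everything else where it is.

Things in the scene. Friction and masses are not known exactly. Their poses are not given: they have to be found in the camera images.
- cap_center (a point): loose brass spring cap, flange down on the mat; this point: on its axis, 13 above its underside. Height 26: flange 60 dia x 8 at the bottom, then a hub 36 dia x 18, to be gripped from above across the hub, fingertips just above the flange; bore 16 dia right through; about 0.16 kg; z up its axis. Lies in any of three spots, the plain discs in the others
- spring_unit: fixed upright spring unit on a dark steel plate 96 x 96 x 14; origin: centre of the plate's underside, z up the rod. Foot 62 dia to z = 36; steel rod 12 dia on the axis to z = 150; coil spring round it, topped by a steel washer 56 dia, upper face at z = 101 when free (the cap on it: hub top at z = 127)
- rod_tip (a point): tapered top end of the guide rod, on its axis, z = 150 above the plate's underside, 49 above the free washer. Below it the rod has a dark circlip groove at z = 117 to 120 and a green painted band at z = 105 to 115; both are hidden by the cap while it sits on the free spring
- seat_top (a point): centre of the washer's upper face, on which the cap presses; moves down with the spring
- spring_seat (a joint): compression of the spring in m: 0 free, 0.030 fully closed. It pushes back with 3 N at 0 and 0.6 N more for each mm. The hub top is within the green band from 0.012 to 0.022 (about 10 to 16 N)
- disc_0: plain pale steel disc with a small hole, 62 dia x 12 high, lying flat; a bystander; origin: centre of its underside
- disc_1: plain pale steel disc, same as disc_0; a bystander
- circlip_pliers_1: circlip pliers with red handles, 177 x 41 x 12, lying flat; a bystander, kept ready for the mate
- tape_roll: roll of blue tape, 92 dia x 19 high, lying flat; a bystander
- screwdriver_0: screwdriver with an orange handle, 190 long, 25 thick; a bystander
Not all that is in view belongs to the job. Of the things that look like the part that bears cap_center, take the one that is farthest to the robot's right at the start. Leave any orange look-alike of the spring_unit alone.

How it is judged (in metres and radians):
On the way, in this order (a step that is already met when the one before it is completed fails the run):
1. the cap is lifted off the mat (height (world z) of cap_center above 0.05 m), for 0.1 s.
2. the cap is on the rod, upright (horizontal distance between cap_center and rod_tip below 0.005 m and z of cap_center in the frame of rod_tip below -0.012 m and angle between cap_center's own z axis and vertical below 0.12 rad), for 0.1 s.
3. the cap is held down in the band for about three seconds (all of step 2 and value of joint spring_seat between 0.012 and 0.022 m and contact force between cap and spring_unit between 7 and 20 N and contact force between the fingers and cap above 2 N), for 2.5 s.
At the end, for the whole second after the job is handed in: The gripper still touches the cap (over 2 N); the cap is on the rod, its axis within 5 mm of the rod's and upright within 0.12 rad; the spring is compressed by 12 to 22 mm (hub top within the green band), the cap pressing on it with 7 to 20 N, at rest (all of step 3 and velocity of joint spring_seat between -0.01 and 0.01 m/s); the arm keeps its last pose, push and grip.
It fails at once if the spring is crushed nearly solid (over 27 mm) (value of joint spring_seat above 0.027 m).
It fails at once if a bystander is moved by more than 15 mm (distance of any of disc_0, disc_1, circlip_pliers_1, tape_roll, screwdriver_0 from where it was at the start of the episode above 0.015 m).
It also fails if it takes over 48 s, if anything falls off the work surface, if the arm or the gripper's body presses on something with over 40 N, if the wrist force passes 120 N, or if a joint passes its speed limit or range.

## Working session

There is one attempt and no reset: what is moved stays moved. The work goes in short steps, Python scripts to look and compute and a tool call to move; the robot and the scene stay as the last step left them, time stands still between calls to the robot, and variables do not carry over. Pictures are saved under pics/ and viewed, and the job is handed in when it is done.

Besides the shell and the picture viewer there is one more tool, called after ">>>" as name([rows], argument=value, ...), one row to a line, values as JSON. step_arm: Moves the arm, as the interface text tells. Its arguments: {"type":"object","properties":{"slide":{"type":"array"},"yaw":{"type":"array"},"fingers":{"type":"array"},"force":{"type":"number"}},"required":["slide","yaw","fingers"]}

```bash
ls; mkdir -p pics
cat > h.py <<'E'
import numpy as np, cv2
from scipy.spatial.transform import Rotation as R
from cell import robot
def ori(s):
    o=np.array(s["orientation"],float)
    return o if o.shape==(3,3) else R.from_rotvec(o).as_matrix()
def cloud(s):
    K=np.array(s["intrinsics"]);d=s["depth"];v,u=np.mgrid[:d.shape[0],:d.shape[1]]
    x=(u-K[0,2])/K[0,0]*d;y=(v-K[1,2])/K[1,1]*d
    P=np.stack([x,-y,-d],-1)@ori(s).T+np.array(s["eye"])
    P[d<=0]=np.nan
    return P
E
python3 - <<'E'
from h import *
print(robot.grasp_offset)
for n in("side","top"):
    s=robot.snapshot(n)
    print({k:(v if k not in("frame","depth") else v.shape) for k,v in s.items()})
    cv2.imwrite(f"pics/{n}0.png",s["frame"][...,::-1])
    np.savez(f"{n}0.npz",P=cloud(s),f=s["frame"])
    P=cloud(s)
    for t in["cap_center","spring_unit","disc_0","rod_tip","seat_top","circlip_pliers_1","tape_roll","screwdriver_0"]:
        for r in robot.look_for(s,t):
            e=r["extent"];c=P[int(e[1]+e[3]/2),int(e[0]+e[2]/2)]
            print(n,t,round(r["p"],2),np.round(e,0),np.round(c,0))
print(robot.state())
E
```

```text
pics
18.700000000000003
{'frame': (420, 560, 3), 'depth': (420, 560), 'intrinsics': array([[539.77814452,   0.        , 281.44665398],
       [  0.        , 539.77814452, 201.38778161],
       [  0.        ,   0.        ,   1.        ]]), 'eye': array([ 601.53725193, 1162.19675419,  836.55492169]), 'orientation': array([0.02133285, 1.52611806, 2.70275395]), 'shot': 1}
side cap_center 0.53 [241. 207.  24.  11.] [ 639. -141.   17.]
side cap_center 0.51 [252. 183.  18.  16.] [ 613. -251.   22.]
side spring_unit 0.68 [203. 262.  42.  67.] [695. 283.  78.]
side spring_unit 0.67 [301. 204.  18.  18.] [ 477. -131.   15.]
side spring_unit 0.62 [228. 218.  42.  65.] [645. 116.  72.]
side disc_0 0.82 [299. 205.  22.  16.] [ 471. -164.   -3.]
side disc_0 0.77 [296. 176.  19.  18.] [ 476. -301.   11.]
side disc_0 0.33 [225. 219.  42.  63.] [650. 113.  70.]
side disc_0 0.18 [231. 230.  25.  11.] [656.  99. 104.]
side rod_tip 0.82 [202. 261.  42.  69.] [697. 284.  79.]
side seat_top 0.82 [207. 270.  26.  21.] [703. 264. 104.]
side seat_top 0.62 [233. 230.  23.  11.] [656.  99. 104.]
side circlip_p
[... 1369 characters left out ...]
0.92 [331. 143.  57.  30.] [ 729. -237.   23.]
{'t': 0.9, 'qpos': array([-1.53078653e+00,  2.58550077e-01,  1.53496784e+00,  8.78782553e-06,
        1.34795498e+00, -2.02781818e-01]), 'dq': array([-0.00058573, -0.00077372, -0.00191085,  0.00093556,  0.00045788,
       -0.00096732]), 'tau': array([-2.16210690e-03, -4.45915389e+01, -2.90894026e+01, -4.30607070e-04,
        8.35624942e-04,  1.13511180e-05]), 'ee_pos': array([ 132.26429822, -533.89710439,  231.34956918]), 'tcp_rot': array([ 3.11835353e+00,  3.80422573e-01, -1.87509048e-06]), 'force': array([ 0.27117717, -0.42332756,  0.6922789 ]), 'wrist_torque': array([-0.01637059, -0.02403117, -0.07119743]), 'gripper_width': 85.20419649545731}
```

Run:
```python
import cv2
for n,(a,b,c,d) in {"side":(160,360,180,400),"top":(130,320,140,420)}.items():
    f=cv2.imread(f"pics/{n}0.png")[a:b,c:d] if n=="top" else cv2.imread(f"pics/{n}0.png")[160:345,180:400]
    k=min(800/f.shape[1],600/f.shape[0])
    cv2.imwrite(f"pics/{n}0c.png",cv2.resize(f,None,fx=k,fy=k,interpolation=cv2.INTER_CUBIC))
```

```text
(no output)
```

View pics/side0c.png

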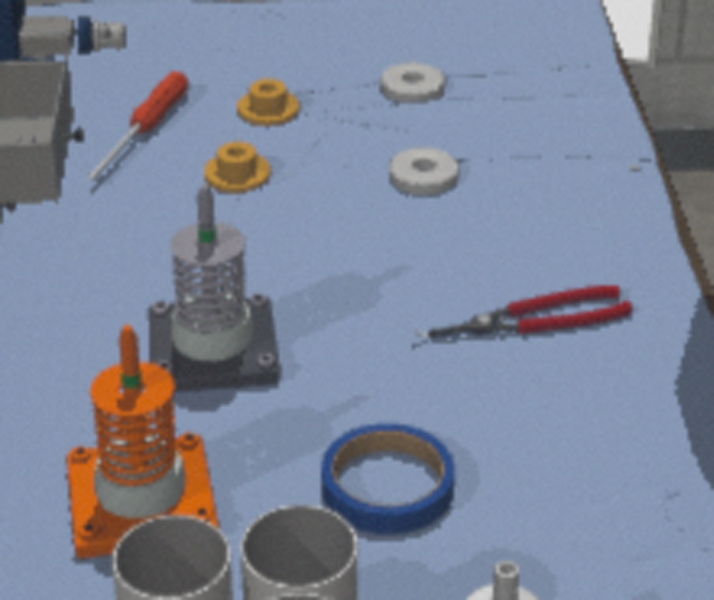

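View pics/top0c.png

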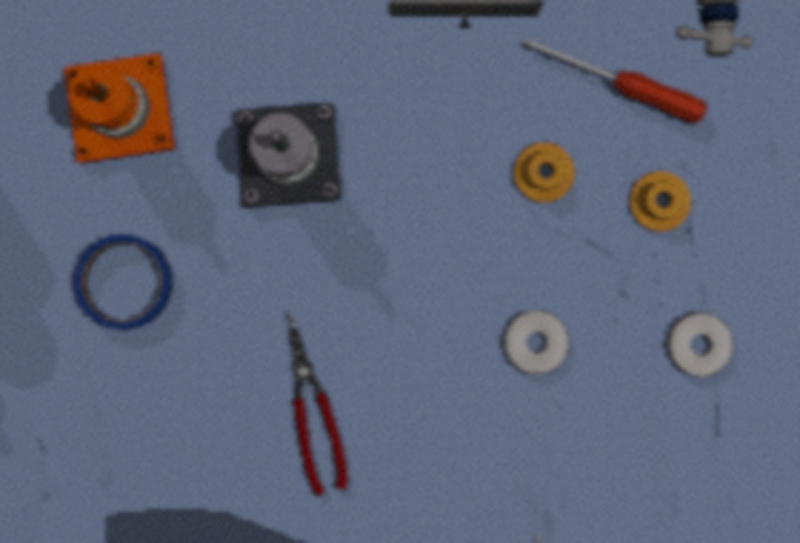

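View pics/top0.png

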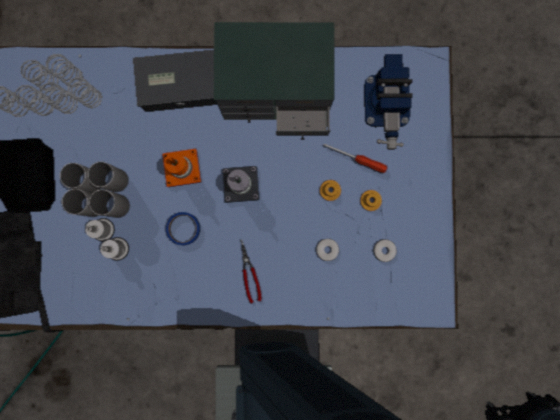

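View pics/side0.png

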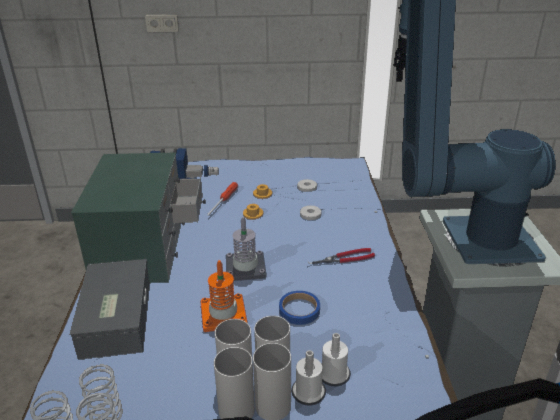

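Candidates for the cap are two brass caps, at top px (330,190) and (371,201), which are side px (253,212) and (262,191). The pale discs at top (327,250) and (385,251) are plain, and the orange unit at top (182,167) is the decoy. The rightmost cap (most negative y) is the one at top (371,201), at about (613,-265). The unit I want is the steel one at top (240,183). Next I'll check this in a close crop and measure accurately with silhouette fits.

```bash
cat >> h.py <<'E'
from scipy.optimize import minimize
def proj(s,P):
    K=np.array(s["intrinsics"]);c=(np.asarray(P,float)-np.array(s["eye"]))@ori(s)
    return np.stack([K[0,0]*c[:,0]/-c[:,2]+K[0,2],K[1,1]*c[:,1]/c[:,2]+K[1,2]],-1)
def cyl(d,z0,z1,d1=None):
    a=np.linspace(0,2*np.pi,48,endpoint=False);d1=d1 or d
    return np.r_[np.c_[d/2*np.cos(a),d/2*np.sin(a),0*a+z0],np.c_[d1/2*np.cos(a),d1/2*np.sin(a),0*a+z1]]
CAP=[cyl(60,0,8),cyl(36,8,26)]
ROD=[cyl(12,103,142),cyl(12,142,150,6)]
def sil(s,parts,p,box):
    u0,v0,w,h=box;S=8;m=np.zeros((h*S,w*S),np.uint8)
    for q in parts:
        uv=proj(s,q+np.array(p));uv=(uv+0.5-[u0,v0])*S-0.5
        cv2.fillConvexPoly(m,np.round(cv2.convexHull(uv.astype(np.float32))*16).astype(np.int32),255,shift=4)
    return m.reshape(h,S,w,S).mean((1,3))/255
def fit(views,parts,p0,z):
    # views: list of (s,soft mask,box)
    def f(p): return sum(((sil(s,parts,[p[0],p[1],z],b)-m)**2).sum() for s,m,b in views)
    r=minimize(f,p0,method="Nelder-Mead",options=dict(initial_simplex=[[p0[0],p0[1]],[p0[0]+6,p0[1]],[p0[0],p0[1]+6]],xatol=.05))
    return r.x,r.fun
def crop(s,box): u,v,w,h=box; return s["frame"][v:v+h,u:u+w]
def brass(f):
    hsv=cv2.cvtColor(f,cv2.COLOR_RGB2HSV); return hsv
E
python3 - <<'E'
from h import *
S={n:robot.snapshot(n) for n in("top","side")}
bx={"top":(350,180,42,42),"side":(240,174,44,36)}
V={}
for n,s in S.items():
    c=crop(s,bx[n]).astype(float)
    # soft matte: b channel relative
    d=c[...,0]-c[...,2]
    lo,hi=np.median(d),np.percentile(d,97)
    m=np.clip((d-lo)/(hi-lo)*1.0,0,1); m=np.clip(m*1.6-.3,0,1)
    V[n]=(s,m,bx[n])
    cv2.imwrite(f"pics/cap_{n}.png",cv2.resize(np.hstack([crop(s,bx[n])[...,::-1],np.repeat((m*255)[...,None],3,2).astype(np.uint8)]),None,fx=8,fy=8,interpolation=cv2.INTER_NEAREST))
for k in(["top"],["side"],["top","side"]): print(k,fit([V[n] for n in k],CAP,[612,-265],0))
# depth
P=cloud(S["top"])
for n in S:
    P=cloud(S[n]);q=P.reshape(-1,3);mm=(abs(q[:,0]-613)<45)&(abs(q[:,1]+265)<45)
    h=q[mm];t=h[(h[:,2]>20)&(h[:,2]<32)]; print(n,"hub",len(t),np.median(t,0),(t.max(0)+t.min(0))/2)
    mm=(abs(q[:,0]-640)<70)&(abs(q[:,1]-90)<70);h=q[mm]
    for a,b in((95,110),(108,155),(10,20)):
        t=h[(h[:,2]>a)&(h[:,2]<b)]; print(n,a,b,len(t),np.median(t,0),t.min(0),t.max(0))
b=(205,155,70,60);cv2.imwrite("pics/u_top.png",cv2.resize(crop(S["top"],b)[...,::-1],None,fx=10,fy=10,interpolation=cv2.INTER_NEAREST))
b=(218,208,60,80);cv2.imwrite("pics/u_side.png",cv2.resize(crop(S["side"],b)[...,::-1],None,fx=7,fy=7,interpolation=cv2.INTER_NEAREST))
E
```

```text
['top'] (array([ 610.96633477, -271.38428481]), np.float64(22.127878027924343))
['side'] (array([ 609.38531828, -274.04285455]), np.float64(87.61422804785008))
['top', 'side'] (array([ 610.26879404, -271.54171434]), np.float64(112.67413738700091))
top hub 104 [ 611.36815554 -270.87327503   26.62366835] [ 609.23877993 -271.54971272   25.82503172]
top 95 110 321 [655.13880417  90.82473677 102.39716114] [628.43842386  64.68372563  95.1535344 ] [681.89161662 117.82442492 109.58027029]
top 108 155 35 [654.09978544  89.3478191  139.5953818 ] [628.43842386  67.14582482 108.16411951] [678.14067788 100.95499358 153.49195459]
top 10 20 620 [644.12433336  79.39510988  15.49079515] [583.02883178  29.37955528  10.09901011] [705.61196683 140.64441662  19.96125072]
side hub 66 [ 609.52334963 -267.14261958   24.76970109] [ 608.05707806 -267.23337227   25.59674135]
side 95 110 228 [653.57418331  97.03279311 100.74852847] [627.48477378  64.91467222  96.24540313] [682.45606963 122.65374764 109.59934086]
side 108 155 77 [654.91649537  96.90967579 130.2133937 ] [649.71328083  88.35799506 108.10692144] [660.53416399 102.58191115 150.47835004]
side 10 20 531 [649.49821297 114.95622109  14.0367629 ] [605.74108835  45.71130614  10.00039198] [703.93045038 146.97569413  19.94104542]
```

View pics/cap_top.png

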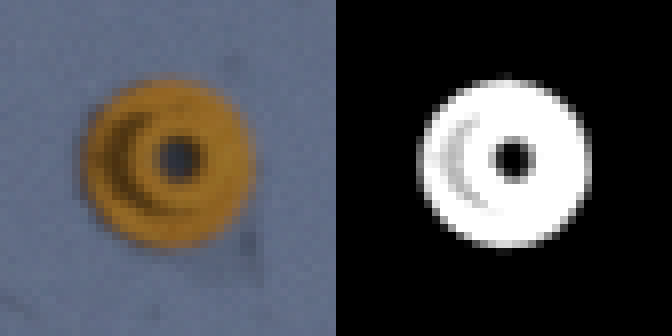

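View pics/u_top.png

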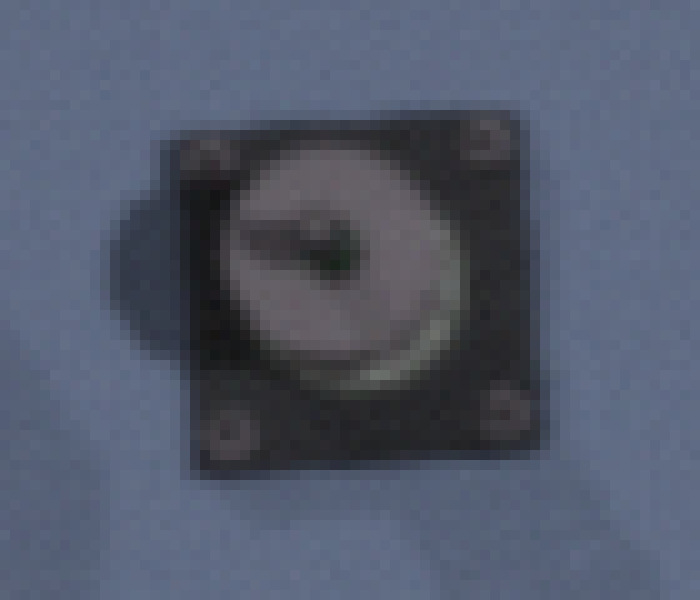

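View pics/u_side.png

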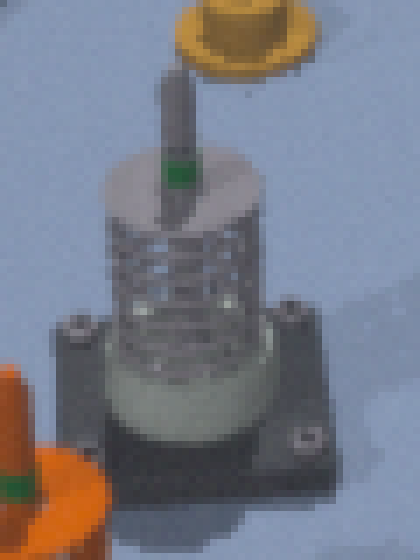

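The crop shows the brass cap with its central bore at top px (372,200). The steel unit has a grey washer and a green band, at top px (238,181). Cap ≈ (610.5,-271.5) and rod ≈ (655,92). Moving over the cap now.

>>> step_arm([
  [58, -15.4, 0],
  [58, -15.4, 0],
  [58, -15.4, 0],
  [58, -15.4, 0],
  [58, -15.4, 0],
  [58, -15.4, 0],
  [58, -15.4, 0],
  [58, -15.4, 0],
  [58, -15.4, 40],
], yaw=[0, 0, 0, 0, 0, 0, 0, 0, 0], fingers=[100, 100, 100, 100, 100, 100, 100, 100, 100], force=70)

```text
t: 2.12
ee_pos: [611.2, -277.8, 200.5]
tcp_rot: [3.111, 0.364, 0.01]
force: [0.6, -1.4, -0.4]
gripper_width: 85.1
```

```bash
cat >> h.py <<'E'
def delta(t):
    s=robot.state();M=R.from_rotvec(s["tcp_rot"]).as_matrix()
    return np.round(M.T@(np.array(t)-s["ee_pos"]),1), np.round(s["ee_pos"],1), np.round(M,3)
E
python3 - <<'E'
from h import *
print(delta([610.8,-271.4,60]))
s=robot.snapshot("side");cv2.imwrite("pics/s1.png",cv2.resize(s["frame"][80:240,180:380,::-1],None,fx=4,fy=3.75,interpolation=cv2.INTER_CUBIC))
print(delta([610.8,-271.4,60]))
E
```

```text
(array([  0.4,  -7.8, 140.4]), array([ 611.2, -277.8,  200.5]), array([[ 0.973,  0.231,  0.007],
       [ 0.231, -0.973, -0.009],
       [ 0.005,  0.01 , -1.   ]]))
(array([ -2.4,  -1.2, 132.1]), array([ 613.2, -272. ,  192.1]), array([[ 0.972,  0.234,  0.002],
       [ 0.234, -0.972,  0.   ],
       [ 0.002,  0.   , -1.   ]]))
```

View pics/s1.png

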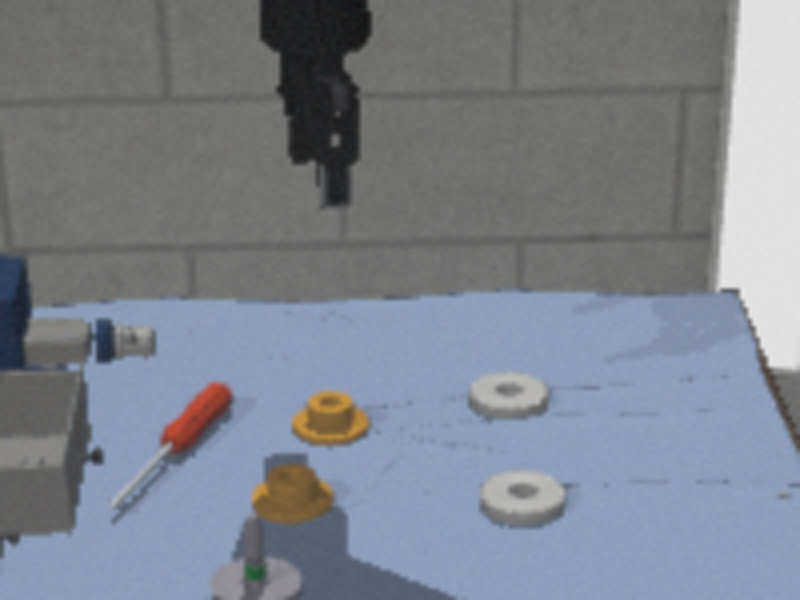

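The gripper is above the rightmost cap (crop px (330,415)). Descending partway.

>>> step_arm([
  [-2, -1, 45],
  [0, 0, 45],
  [0, 0, 40],
  [0, 0, 0],
  [0, 0, 0],
], yaw=[0, 0, 0, 0, 0], fingers=[100, 100, 100, 100, 100])

```text
t: 2.8
ee_pos: [613.8, -268.9, 57.7]
tcp_rot: [-3.118, -0.378, -0.002]
force: [0.1, -0.3, 0.6]
gripper_width: 85.6
```

Run:
```python
from h import *
print(delta([610.8,-271.4,10]))
s=robot.snapshot("side");cv2.imwrite("pics/s2.png",cv2.resize(s["frame"][120:220,200:330,::-1],None,fx=6,fy=6,interpolation=cv2.INTER_CUBIC))
t=robot.snapshot("top");cv2.imwrite("pics/t2.png",cv2.resize(t["frame"][150:250,310:440,::-1],None,fx=6,fy=6,interpolation=cv2.INTER_CUBIC))
print(delta([610.8,-271.4,10]))
```

```text
(array([-3.6,  1.7, 47.7]), array([ 613.8, -268.9,   57.7]), array([[ 0.971,  0.239,  0.001],
       [ 0.239, -0.971,  0.001],
       [ 0.001, -0.   , -1.   ]]))
(array([-3.5,  1.7, 48. ]), array([ 613.7, -268.9,   58. ]), array([[ 0.971,  0.239,  0.001],
       [ 0.239, -0.971,  0.001],
       [ 0.002, -0.   , -1.   ]]))
```

View pics/s2.png

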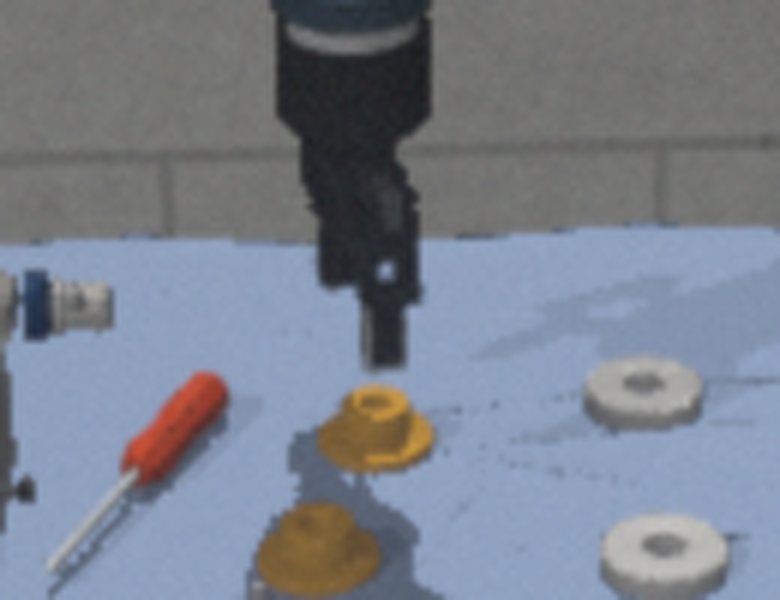

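View pics/t2.png

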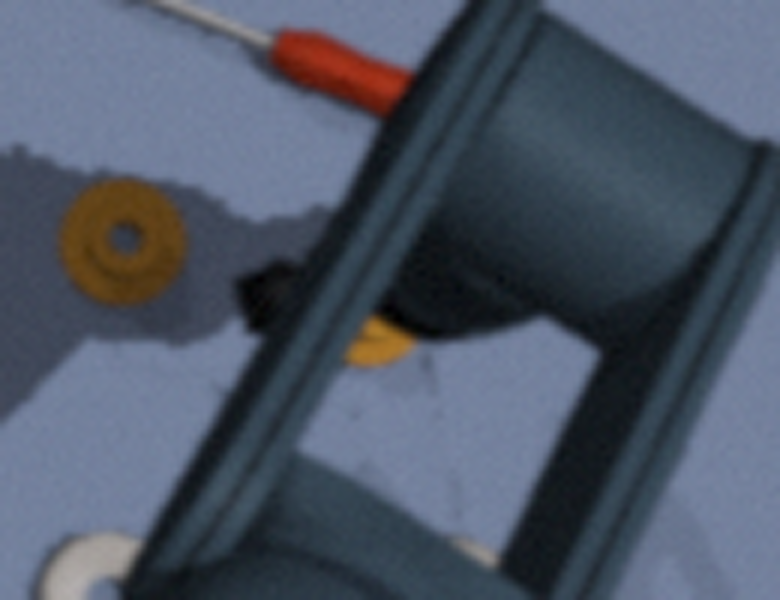

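>>> step_arm([
  [-3.5, 1.7, 10],
  [0, 0, 15],
  [0, 0, 0],
  [0, 0, 0],
], yaw=[0, 0, 0, 0], fingers=[100, 100, 100, 100])

```text
t: 3.4
ee_pos: [612.1, -273.0, 34.8]
tcp_rot: [3.116, 0.377, 0.009]
force: [-0.3, -0.2, 0.9]
gripper_width: 85.7
```

Run:
```python
from h import *
print(delta([610.8,-271.4,10])[:2])
```

```text
(array([-1. , -1.9, 24.8]), array([ 612.1, -273. ,   34.8]))
```

>>> step_arm([
  [-1, -1.5, 14],
  [0, 0, 10],
  [0, 0, 0],
  [0, 0, 0],
], yaw=[0, 0, 0, 0], fingers=[100, 100, 100, 100])

```text
t: 3.9
ee_pos: [610.7, -271.5, 8.7]
tcp_rot: [3.116, 0.377, 0.008]
force: [-0.2, -0.6, 0.1]
gripper_width: 85.5
```

Run:
```python
from h import *
print(delta([610.8,-271.4,10])[:2])
s=robot.snapshot("side");cv2.imwrite("pics/s3.png",cv2.resize(s["frame"][140:220,200:310,::-1],None,fx=7,fy=7,interpolation=cv2.INTER_CUBIC))
print(delta([610.8,-271.4,10])[:2])
```

```text
(array([ 0.2, -0.1, -1.3]), array([ 610.7, -271.5,    8.7]))
(array([ 0.2, -0. , -1.3]), array([ 610.6, -271.5,    8.7]))
```

View pics/s3.png

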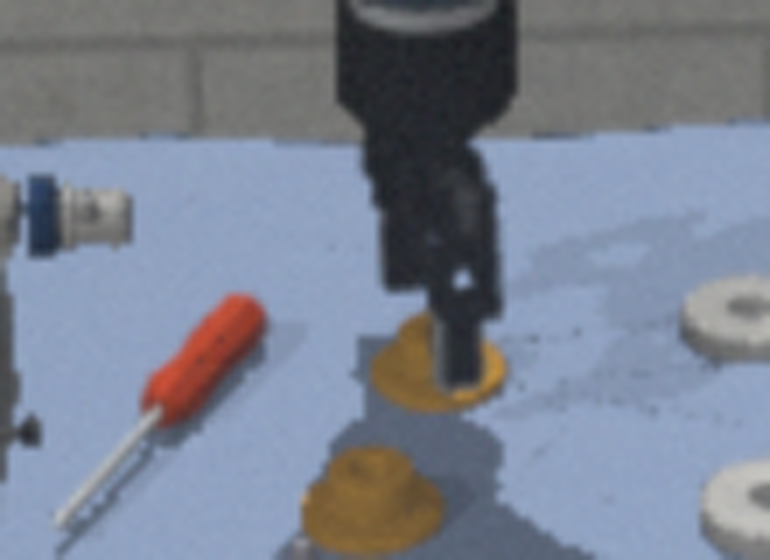

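>>> step_arm([
  [0, 0, -1],
  [0, 0, 0],
  [0, 0, 0],
  [0, 0, 0],
  [0, 0, 0],
  [0, 0, 0],
  [0, 0, 0],
  [0, 0, 0],
], yaw=[0, 0, 0, 0, 0, 0, 0, 0], fingers=[30, 30, 30, 30, 30, 30, 30, 30], force=70)

```text
t: 4.95
ee_pos: [611.3, -271.9, 11.2]
tcp_rot: [3.115, 0.377, 0.011]
force: [1.3, 0.1, 0.6]
gripper_width: 33.1
```

Run:
```python
from h import *
s=robot.state();print(s["ee_pos"],s["force"],s["gripper_width"],s["tcp_rot"],s["wrist_torque"])
s=robot.snapshot("side");cv2.imwrite("pics/s4.png",cv2.resize(s["frame"][140:220,200:310,::-1],None,fx=7,fy=7,interpolation=cv2.INTER_CUBIC))
```

```text
[ 611.26576536 -271.87307193   11.22827291] [1.28286008 0.09522309 0.63393116] 33.12740081487182 [3.1146479  0.37735523 0.01072594] [ 0.0412798  -0.05252672 -0.01460082]
```

View pics/s4.png

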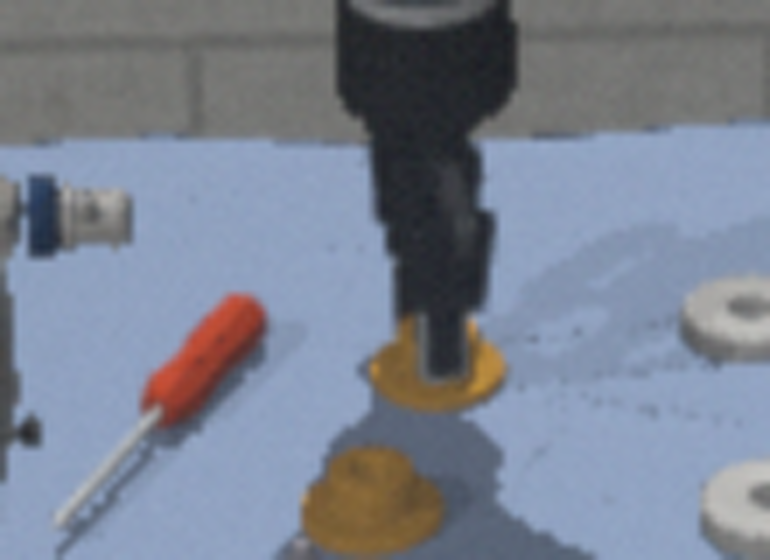

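Fingers are closed on the hub at 33 mm. Lifting.

>>> step_arm([
  [0, 0, -15],
  [0, 0, -30],
  [0, 0, -50],
  [0, 0, -50],
  [0, 0, -45],
  [0, 0, 0],
  [0, 0, 0],
], yaw=[0, 0, 0, 0, 0, 0, 0], fingers=[30, 30, 30, 30, 30, 30, 30])

```text
t: 5.88
ee_pos: [609.0, -270.7, 210.7]
tcp_rot: [3.115, 0.377, 0.01]
force: [0.1, 0.7, -2.1]
gripper_width: 33.2
```

Run:
```python
from h import *
s=robot.state();print(s["ee_pos"],s["force"],s["gripper_width"],s["tcp_rot"])
print(delta([655,92,205]))
s=robot.snapshot("side");cv2.imwrite("pics/s5.png",cv2.resize(s["frame"][40:240,180:380,::-1],None,fx=3,fy=3,interpolation=cv2.INTER_CUBIC))
```

```text
[ 608.99877369 -270.69487899  210.66340798] [ 0.06724281  0.71241214 -2.078341  ] 33.153386592703605 [3.11479088 0.37738269 0.01019629]
(array([ 131.3, -341.2,    4.8]), array([ 609. , -270.7,  210.7]), array([[ 0.971,  0.239,  0.007],
       [ 0.239, -0.971, -0.003],
       [ 0.006,  0.005, -1.   ]]))
```

View pics/s5.png

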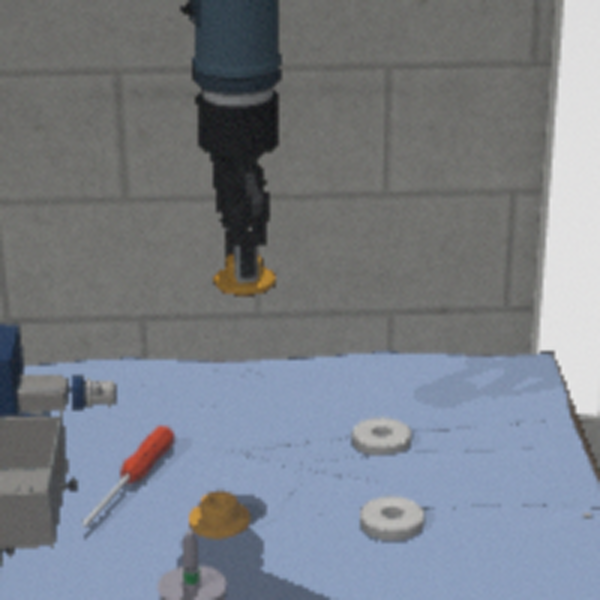

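The cap is in the grip (crop px (245,275)) and clear of the table, and nothing else was disturbed. Moving to above the rod.

>>> step_arm([
  [18.5, -48.5, 0],
  [18.5, -48.5, 0],
  [18.5, -48.5, 0],
  [18.5, -48.5, 0],
  [18.5, -48.5, 0],
  [18.5, -48.5, 0],
  [18, -45, 0],
  [0, 0, 0],
  [0, 0, 0],
], yaw=[0, 0, 0, 0, 0, 0, 0, 0, 0], fingers=[30, 30, 30, 30, 30, 30, 30, 30, 30])

```text
t: 7.05
ee_pos: [649.0, 96.7, 193.8]
tcp_rot: [-3.116, -0.373, 0.029]
force: [-0.3, -0.1, -0.9]
gripper_width: 33.1
```

Run:
```python
from h import *
print(delta([655,92,180]))
s=robot.snapshot("side");cv2.imwrite("pics/s6.png",cv2.resize(s["frame"][130:300,180:330,::-1],None,fx=3.5,fy=3.5,interpolation=cv2.INTER_CUBIC))
t=robot.snapshot("top");cv2.imwrite("pics/t6.png",cv2.resize(t["frame"][120:260,180:330,::-1],None,fx=4,fy=4,interpolation=cv2.INTER_CUBIC))
```

```text
(array([ 4.9,  6. , 13.7]), array([649. ,  96.7, 193.8]), array([[ 0.972,  0.236, -0.018],
       [ 0.236, -0.972,  0.001],
       [-0.018, -0.005, -1.   ]]))
```

View pics/s6.png

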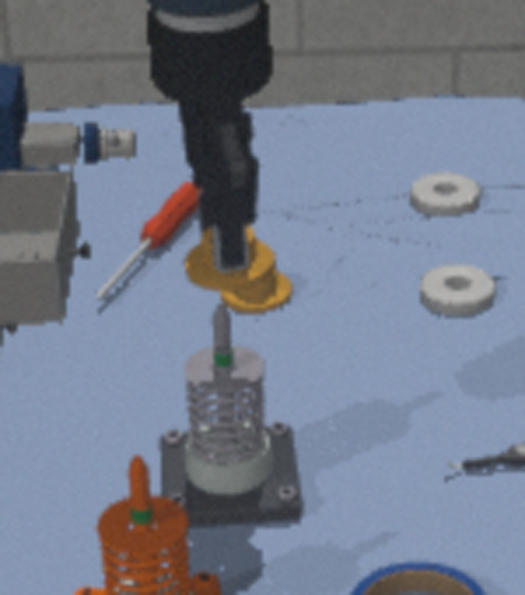

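View pics/t6.png

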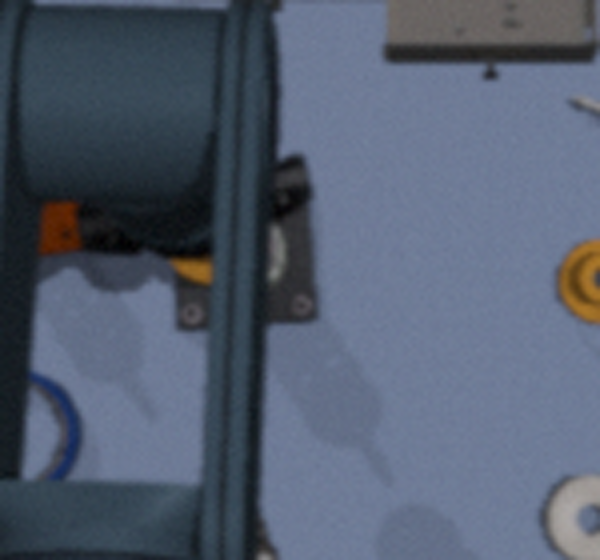

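Side view: the held cap is at crop px (230,262), slightly left of and above the rod tip at (222,310). The top view is blocked by the arm. Next I'll measure the cap against the rod in the side camera.

```bash
cat >> h.py <<'E'
def fitw(views,parts,p0,z):
    def f(p): return sum((w*(sil(s,parts,[p[0],p[1],z],b)-m)**2).sum() for s,m,b,w in views)
    r=minimize(f,p0,method="Nelder-Mead",options=dict(initial_simplex=[[p0[0],p0[1]],[p0[0]+6,p0[1]],[p0[0],p0[1]+6]],xatol=.05))
    return r.x,r.fun
def capfit(s,under,p0,box):
    P=cloud(s);u,v,w,h=box;c=s["frame"][v:v+h,u:u+w].astype(float);z=P[v:v+h,u:u+w,2]
    d=c[...,0]-c[...,2]
    m=((d>35)&(z>under-25)).astype(float)
    dark=(c.max(-1)<75)&(z>under-25)
    dark=cv2.dilate(dark.astype(np.uint8),np.ones((3,3)))
    w_=1.0-dark
    return fitw([(s,m,box,w_)],CAP,p0,under)+(m.sum(),),m,w_
E
python3 - <<'E'
from h import *
for n in("top","side"):
    s=robot.snapshot(n)
    Z=np.load(n+"0.npz");P=Z["P"];
    box=(215,150,60,60) if n=="top" else (222,205,50,60)
    u,v,w,h=box;q=P[v:v+h,u:u+w]
    m=((q[...,2]>92)&(q[...,2]<170)).astype(float)
    W=[cyl(56,98,101)]+ROD
    print(n,"unit",fitw([(s,m,box,1.)],W,[655,92],0),m.sum())
    if n=="side":
        f=Z["f"]
        st=robot.state();un=st["ee_pos"][2]-11.2
        bx=(225,185,40,40)
        r=capfit(s,un,[652,95],bx);print("cap",r[0],"under",un,"tcp",st["ee_pos"])
        cv2.imwrite("pics/m6.png",cv2.resize(np.hstack([crop(s,bx)[...,::-1]]+[np.repeat((k*255)[...,None],3,2).astype(np.uint8) for k in(r[1],r[2],sil(s,CAP,[*r[0][0],un],bx))]),None,fx=5,fy=5,interpolation=cv2.INTER_NEAREST))
E
```

```text
top unit (array([656.51658451,  91.1634805 ]), np.float64(16.3935546875)) 346.0
side unit (array([654.91976422,  91.7601085 ]), np.float64(22.319091796875)) 305.0
cap (array([647.43388898,  94.2078113 ]), np.float64(41.35888671875), np.float64(228.0)) under 183.7770405804012 tcp [649.66138104  95.41359199 194.97704058]
```

View pics/m6.png

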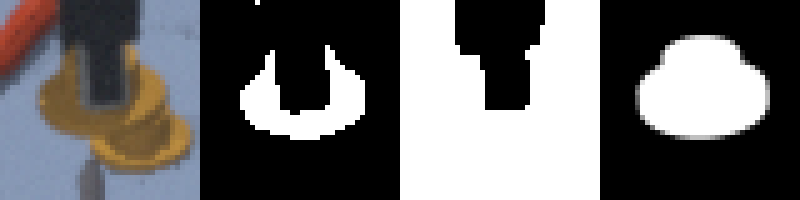

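>>> step_arm([
  [6.5, 4, 10],
  [0, 0, 10],
  [0, 0, 0],
  [0, 0, 0],
], yaw=[0, 0, 0, 0], fingers=[30, 30, 30, 30])

```text
t: 7.75
ee_pos: [657.2, 90.1, 173.0]
tcp_rot: [-3.117, -0.363, 0.026]
force: [-1.2, -0.9, -1.9]
gripper_width: 33.2
```

```bash
cat > m.py <<'E'
from h import *
import sys
s=robot.snapshot("side");st=robot.state();un=st["ee_pos"][2]-11.2
bx=(222,188,45,42)
r=capfit(s,un,[653,93],bx);c=r[0][0]
M=R.from_rotvec(st["tcp_rot"]).as_matrix()
e=np.array([654.9,91.8,0])-[c[0],c[1],0]
print("cap",c,r[0][1],"under",un,"tcp",st["ee_pos"],"F",st["force"],"T",st["wrist_torque"],"rot",np.round(M[:,2],3),"w",st["gripper_width"])
print("err world",np.round(e,1),"tool",np.round(M.T@e,1))
n=sys.argv[1]
cv2.imwrite(f"pics/{n}m.png",cv2.resize(np.hstack([crop(s,bx)[...,::-1]]+[np.repeat((k*255)[...,None],3,2).astype(np.uint8) for k in(r[1],r[2],sil(s,CAP,[*r[0][0],un],bx))]),None,fx=4,fy=4,interpolation=cv2.INTER_NEAREST))
cv2.imwrite(f"pics/{n}.png",cv2.resize(s["frame"][170:290,195:295,::-1],None,fx=5,fy=5,interpolation=cv2.INTER_CUBIC))
E
python3 m.py a7
```

```text
cap [654.96465162  86.89653712] 37.75146484375 under 161.74114627392845 tcp [657.05969927  90.12740125 172.94114627] F [-0.0085524  -0.31803449 -1.85436509] T [0.01837879 0.01850016 0.02143829] rot [-0.017  0.001 -1.   ] w 32.94036438565247
err world [-0.1  4.9  0. ] tool [ 1.1 -4.8  0. ]
```

View pics/a7.png

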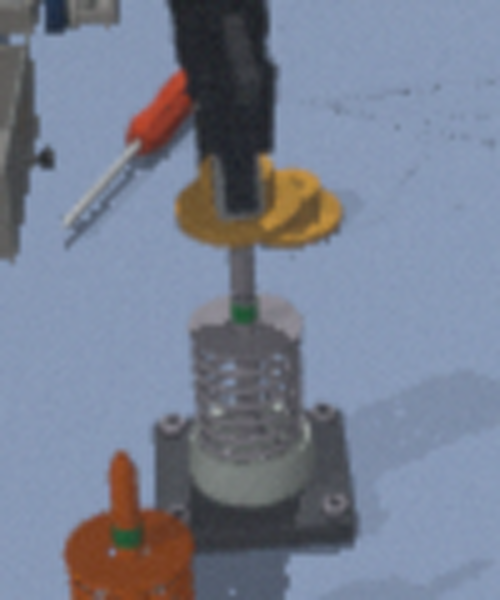

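View pics/a7m.png

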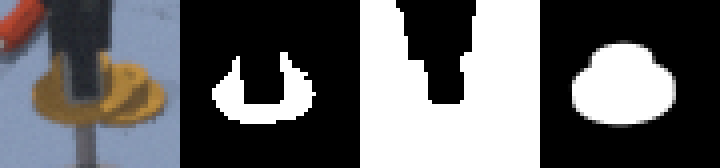

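```bash
cat > d.py <<'E'
from h import *
s=robot.snapshot("side");st=robot.state();un=st["ee_pos"][2]-11.2
P=cloud(s);bx=(222,188,45,42)
r=capfit(s,un,[653,90],bx);c=r[0][0];u,v,w,h=bx
q=P[v:v+h,u:u+w];m=r[1]>0
fm=cv2.erode(m.astype(np.uint8),np.ones((3,3)))>0
t=q[fm];print("flange z",un,np.percentile(t[:,2],[10,25,50,75,90]).round(1),"n",len(t))
# joint fit: silhouette + z free, using depth: choose z so flange top median
for dz in(-3,-1.5,0,1.5,3):
    rr=fitw([(s,r[1],bx,r[2])],CAP,c,un+dz);print(dz,rr[0].round(2),round(rr[1],1))
# point extents of flange from depth
a=q[m];a=a[(a[:,2]<un+14)]
print("x",np.percentile(a[:,0],[1,99]),"y",np.percentile(a[:,1],[1,50,99]))
# simulated: same stats with model? washer reference in initial image
Z=np.load("side0.npz")["P"].reshape(-1,3)
k=Z[(abs(Z[:,0]-655)<35)&(abs(Z[:,1]-92)<40)&(abs(Z[:,2]-101)<8)]
print("washer y",np.percentile(k[:,1],[1,50,99]),"x",np.percentile(k[:,0],[1,99]),len(k))
E
python3 d.py
```

```text
flange z 161.9749259700444 [167.5 168.4 169.6 170.9 172.2] n 109
-3 [654.78  82.55] 36.4
-1.5 [654.64  85.17] 37.1
0 [654.71  87.21] 38.0
1.5 [654.52  89.54] 38.6
3 [654.4   92.07] 39.4
x [625.46947519 683.4220109 ] y [ 71.27519447 105.79125852 121.15001508]
washer y [ 68.41777984  96.50988493 119.2851367 ] x [629.80645395 680.39301629] 227
```

>>> step_arm([
  [0.5, -2.2, 4],
  [0, 0, 5],
  [0, 0, 0],
  [0, 0, 0],
], yaw=[0, 0, 0, 0], fingers=[30, 30, 30, 30])

```text
t: 8.35
ee_pos: [657.0, 93.2, 164.1]
tcp_rot: [-3.117, -0.365, 0.025]
force: [-0.0, 0.2, -1.0]
gripper_width: 33.3
```

```bash
python3 m.py a8; python3 d.py
```

```text
cap [655.43534869  89.22132298] 37.5263671875 under 152.8857477803152 tcp [656.98377585  93.19424925 164.08574778] F [-0.11504432 -0.02806086 -1.14306639] T [-0.0023382   0.01857533  0.00603428] rot [-0.016  0.001 -1.   ] w 33.105216232417376
err world [-0.5  2.6  0. ] tool [ 0.1 -2.6  0. ]
flange z 152.95175752593204 [158.8 159.5 160.7 161.9 167.7] n 105
-3 [655.34  85.16] 35.6
-1.5 [655.21  87.03] 36.2
0 [655.    89.35] 36.8
1.5 [654.88  91.71] 37.6
3 [654.84  93.98] 38.4
x [625.61337102 682.29481117] y [ 76.79094263 108.76345884 123.83956033]
washer y [ 68.41777984  96.50988493 119.2851367 ] x [629.80645395 680.39301629] 227
```

View pics/a8.png

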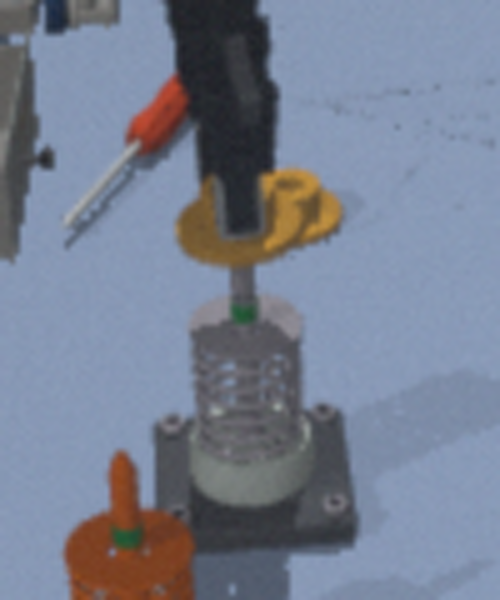

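The cap is centred on the rod in x, and the y estimates bracket the rod. Descending gently while watching the force.

>>> step_arm([
  [0, 0, 4],
  [0, 0, 4],
  [0, 0, 0],
], yaw=[0, 0, 0], fingers=[30, 30, 30])

```text
t: 8.82
ee_pos: [656.9, 93.1, 155.6]
tcp_rot: [-3.117, -0.364, 0.024]
force: [0.1, 0.2, -0.1]
gripper_width: 33.4
```

```bash
python3 -c "
from h import *
s=robot.state();print(s['ee_pos'],s['force'],s['wrist_torque'],s['tcp_rot'])"
```

```text
[656.91456338  93.0594317  155.62484688] [ 0.14482065  0.211609   -0.11949447] [ 0.01643396 -0.00706033 -0.01191605] [-3.11718309 -0.36430446  0.02441267]
```

>>> step_arm([
  [0, 0, 4],
  [0, 0, 0],
  [0, 0, 4],
  [0, 0, 0],
], yaw=[0, 0, 0, 0], fingers=[30, 30, 30, 30])

```text
t: 9.32
ee_pos: [656.7, 93.0, 147.0]
tcp_rot: [-3.117, -0.364, 0.025]
force: [-0.3, 0.4, -1.3]
gripper_width: 33.1
```

```bash
python3 m.py a9
```

```text
cap [654.88870611  90.37465739] 46.162353515625 under 136.07988303132376 tcp [656.95450343  93.05886715 147.27988303] F [ 0.7538164   0.47796347 -1.01074102] T [ 0.02709763 -0.05073641  0.01449683] rot [-0.015  0.001 -1.   ] w 33.38237044122996
err world [0.  1.4 0. ] tool [ 0.3 -1.4  0. ]
```

View pics/a9.png

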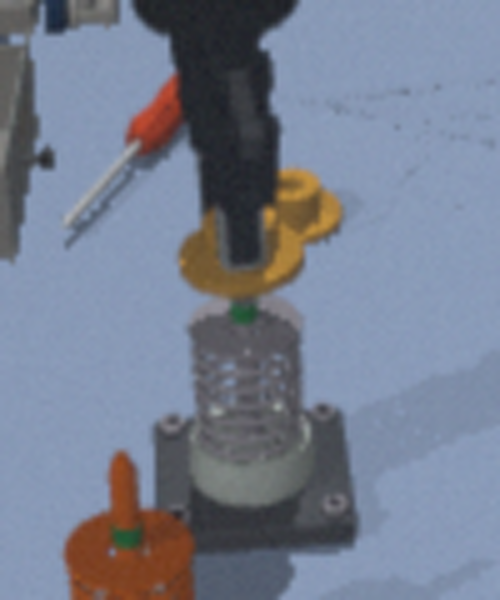

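The cap is on the rod (underside about 136) with no resistance. Continuing down to just above the washer.

>>> step_arm([
  [0, 0, 5],
  [0, 0, 5],
  [0, 0, 5],
  [0, 0, 5],
  [0, 0, 5],
  [0, 0, 0],
  [0, 0, 0],
], yaw=[0, 0, 0, 0, 0, 0, 0], fingers=[30, 30, 30, 30, 30, 30, 30])

```text
t: 10.25
ee_pos: [656.5, 93.1, 120.2]
tcp_rot: [-3.117, -0.364, 0.024]
force: [-0.4, -0.0, -1.3]
gripper_width: 33.2
```

```bash
python3 m.py a10
```

```text
cap [653.82834232  98.33660191] 11.118408203125 under 109.01342450048575 tcp [656.41479604  93.09469061 120.2134245 ] F [ 0.21888301 -0.25726721  0.36024511] T [-0.02961022 -0.0548206  -0.02221478] rot [-0.016  0.001 -1.   ] w 33.25184142371493
err world [ 1.1 -6.5  0. ] tool [-0.5  6.6 -0. ]
```

View pics/a10.png

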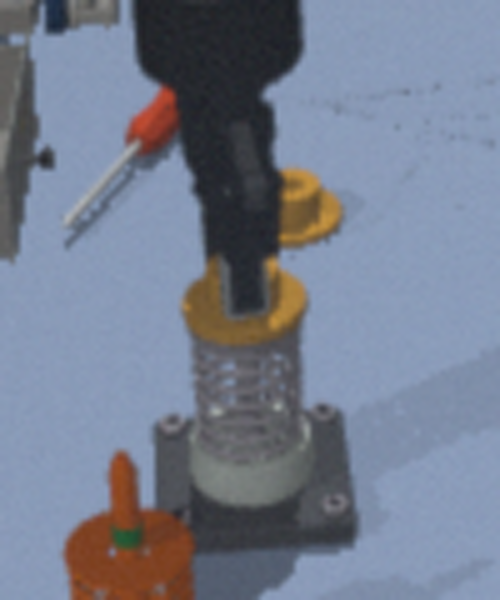

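>>> step_arm([
  [0, 0, 4],
  [0, 0, 4],
  [0, 0, 4],
  [0, 0, 0],
  [0, 0, 0],
], yaw=[0, 0, 0, 0, 0], fingers=[30, 30, 30, 30, 30])

```text
t: 10.92
ee_pos: [656.6, 93.1, 109.3]
tcp_rot: [-3.118, -0.365, 0.022]
force: [-1.6, -0.9, 2.5]
gripper_width: 33.3
```

```bash
sed -i 's/bx=(222,188,45,42)/bx=(222,200,45,60)/' m.py; python3 m.py a11; python3 -c "
from h import *
print(robot.state()['force'],robot.state()['ee_pos'])"
```

```text
cap [654.74036567  90.17060107] 38.27099609375 under 98.10319564276216 tcp [656.55648938  93.0804152  109.30319564] F [-2.01414952 -0.06345871  2.63428238] T [-0.08440171  0.26446765 -0.01280854] rot [-0.014  0.001 -1.   ] w 33.49254152667014
err world [0.2 1.6 0. ] tool [ 0.5 -1.5 -0. ]
[-2.01414952 -0.06345871  2.63428238] [656.55648938  93.0804152  109.30319564]
```

View pics/a11.png

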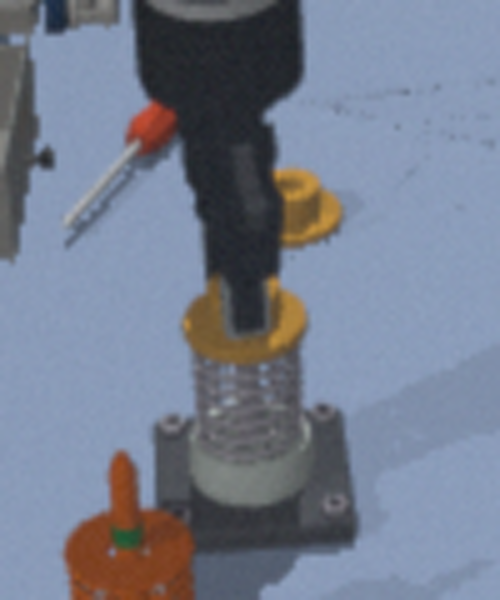

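The spring is in contact (about 3 mm of compression). Pressing further, aiming for about 16–17 mm.

>>> step_arm([
  [-0.5, 0, 3],
  [0, 0, 3],
  [0, 0, 3],
  [0, 0, 0],
  [0, 0, 0],
], yaw=[0, 0, 0, 0, 0], fingers=[30, 30, 30, 30, 30])

```text
t: 11.6
ee_pos: [656.6, 93.1, 102.6]
tcp_rot: [-3.118, -0.365, 0.017]
force: [-3.7, -0.2, 6.8]
gripper_width: 33.6
```

```bash
python3 m.py a12
```

```text
cap [655.07855384  90.40888761] 41.460693359375 under 91.50418971478506 tcp [656.5550195   93.09006058 102.70418971] F [-3.45606767  0.27867707  7.61222688] T [-0.08035831  0.56864449 -0.00927542] rot [-0.011  0.001 -1.   ] w 32.80708631152684
err world [-0.2  1.4  0. ] tool [ 0.1 -1.4  0. ]
```

>>> step_arm([
  [-1, 0, 3],
  [-0.5, 0, 3],
  [0, 0, 1],
  [0, 0, 0],
  [0, 0, 0],
], yaw=[0, 0, 0, 0, 0], fingers=[30, 30, 30, 30, 30])

```text
t: 12.28
ee_pos: [656.6, 93.1, 100.5]
tcp_rot: [-3.119, -0.366, 0.007]
force: [-4.0, 0.0, 8.0]
gripper_width: 33.3
```

```bash
python3 m.py a13
```

```text
cap [655.13416306  90.88373693] 38.879638671875 under 89.4204094890289 tcp [656.57933065  93.11607436 100.62040949] F [-4.52535783 -0.42662235  7.98591774] T [ 0.00363867  0.56477388 -0.02497993] rot [-0.005  0.001 -1.   ] w 32.75918829457236
err world [-0.2  0.9  0. ] tool [-0.  -0.9  0. ]
```

View pics/a13.png

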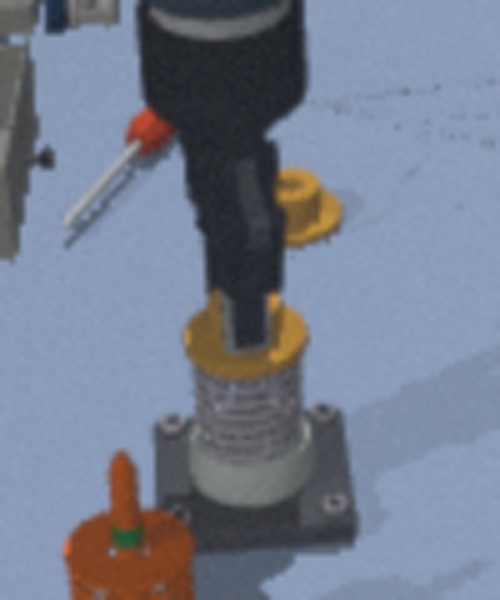

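Zero rows let the spring push back a little, so I'll use constant push rows and end without zero rows.

>>> step_arm([
  [-0.5, 0, 3],
  [0, 0, 3],
], yaw=[0, 0], fingers=[30, 30])

```text
t: 12.58
ee_pos: [656.6, 93.1, 96.9]
tcp_rot: [-3.119, -0.366, 0.003]
force: [-4.8, -0.1, 9.1]
gripper_width: 33.2
```

```bash
python3 m.py a14;  python3 -c "
from h import *
print(robot.state()['force'],robot.state()['ee_pos'])"
```

```text
cap [655.61299425  90.50291598] 43.876220703125 under 85.51953308114575 tcp [656.62806882  93.10800375  96.71953308] F [-2.79767522  0.5539498  10.49730184] T [-0.05528796  0.66185381 -0.01446529] rot [-0.002  0.001 -1.   ] w 32.98905043397327
err world [-0.7  1.3  0. ] tool [-0.4 -1.4  0. ]
[-2.79767522  0.5539498  10.49730184] [656.62806882  93.10800375  96.71953308]
```

>>> step_arm([
  [0, 0, 1],
  [0, 0, 1],
  [0, 0, 1],
  [0, 0, 1],
], yaw=[0, 0, 0, 0], fingers=[30, 30, 30, 30])

```text
t: 13.12
ee_pos: [656.6, 93.2, 97.4]
tcp_rot: [-3.12, -0.367, -0.001]
force: [-3.6, -0.8, 9.3]
gripper_width: 33.4
```

```bash
python3 m.py a15;  python3 -c "
from h import *
print(robot.state()['force'],robot.state()['ee_pos'])"
```

```text
cap [655.26850241  91.06394865] 40.353759765625 under 86.2423281074908 tcp [656.63227208  93.13322629  97.44232811] F [-3.51279131 -0.40128084 10.69360224] T [-0.04687995  0.72198119 -0.06251076] rot [ 0.001  0.    -1.   ] w 33.12135770095914
err world [-0.4  0.7  0. ] tool [-0.2 -0.8 -0. ]
[-3.51279131 -0.40128084 10.69360224] [656.63227208  93.13322629  97.44232811]
```

View pics/a15.png

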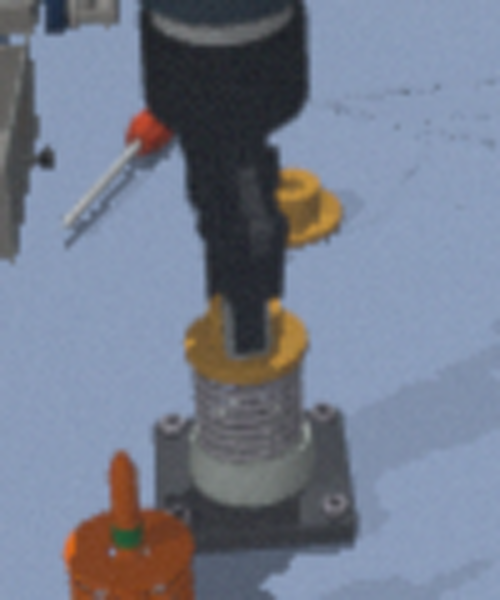

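>>> step_arm([
  [0, 0, 2.5],
  [0, 0, 2],
  [0, 0, 1.3],
  [0, 0, 1.3],
  [0, 0, 1.3],
  [0, 0, 1.3],
], yaw=[0, 0, 0, 0, 0, 0], fingers=[30, 30, 30, 30, 30, 30])

```text
t: 13.92
ee_pos: [656.7, 93.2, 95.7]
tcp_rot: [3.119, 0.367, 0.008]
force: [-3.9, -0.5, 10.8]
gripper_width: 33.3
```

```bash
python3 m.py a16;  python3 -c "
from h import *
print(robot.state()['force'],robot.state()['ee_pos'])"
```

```text
cap [655.72740079  90.66819754] 44.70703125 under 84.51087571740835 tcp [656.66202805  93.15874626  95.71087572] F [-4.49191841 -0.44058308 10.66306128] T [-0.06654441  0.84165896 -0.08074734] rot [ 0.005 -0.    -1.   ] w 33.12561189322592
err world [-0.8  1.1  0. ] tool [-0.5 -1.3 -0. ]
[-4.49191841 -0.44058308 10.66306128] [656.66202805  93.15874626  95.71087572]
```

>>> step_arm([
  [-0.5, 0, 1.3],
  [-0.5, 0, 1.3],
  [-0.5, 0, 1.3],
  [-0.5, 0, 1.3],
  [-0.5, 0, 1.3],
  [-0.5, 0, 1.3],
], yaw=[0, 0, 0, 0, 0, 0], fingers=[30, 30, 30, 30, 30, 30])

```text
t: 14.72
ee_pos: [656.7, 93.1, 96.8]
tcp_rot: [3.118, 0.367, 0.025]
force: [-3.2, -0.7, 9.9]
gripper_width: 33.5
```

```bash
python3 m.py a17;  python3 - <<'E'
from h import *
s=robot.snapshot("side");P=cloud(s);q=P.reshape(-1,3);f=s["frame"].reshape(-1,3).astype(int)
m=(abs(q[:,0]-655)<32)&(abs(q[:,1]-92)<36)&(f[:,0]-f[:,2]>35)&(q[:,2]>70)&(q[:,2]<125)
h=np.histogram(q[m,2],np.arange(78,122,2));print(list(zip(h[1],h[0])))
print(robot.state()['force'],robot.state()['ee_pos'])
for t in("cap_center","seat_top"): print(robot.look_for(s,t)[:3])
E
```

```text
cap [655.36293916  90.73996608] 38.975341796875 under 85.67011753712599 tcp [656.70850793  93.11110188  96.87011754] F [-2.75953501 -0.37409602  9.59993831] T [ 0.0564805   0.62529938 -0.05791938] rot [ 0.016  0.    -1.   ] w 33.202661666197585
err world [-0.5  1.1  0. ] tool [-0.2 -1.1 -0. ]
[(np.int64(78), np.int64(0)), (np.int64(80), np.int64(0)), (np.int64(82), np.int64(0)), (np.int64(84), np.int64(1)), (np.int64(86), np.int64(7)), (np.int64(88), np.int64(14)), (np.int64(90), np.int64(22)), (np.int64(92), np.int64(74)), (np.int64(94), np.int64(48)), (np.int64(96), np.int64(7)), (np.int64(98), np.int64(0)), (np.int64(100), np.int64(4)), (np.int64(102), np.int64(6)), (np.int64(104), np.int64(1)), (np.int64(106), np.int64(3)), (np.int64(108), np.int64(5)), (np.int64(110), np.int64(8)), (np.int64(112), np.int64(9)), (np.int64(114), np.int64(0)), (np.int64(116), np.int64(0)), (np.int64(118), np.int64(0))]
[-3.06281925 -0.29405432 11.15113524] [656.71391865  93.12622278  96.85701483]
[{'extent': [227.7, 244.6, 41.8, 37.1], 'p': 0.65}, {'extent': [249.5, 203.8, 15.5, 13.2], 'p': 0.63}, {'extent': [232.8, 233.3, 21.7, 13.7], 'p': 0.47}]
[{'extent': [204.5, 269.6, 29.1, 20.1], 'p': 0.72}, {'extent': [233.5, 231.8, 19.8, 14.3], 'p': 0.24}]
```

View pics/a17.png

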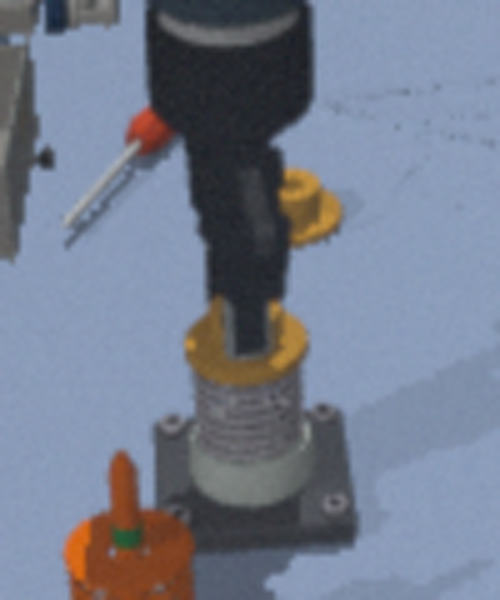

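>>> step_arm([
  [0, 0, 1.7],
  [0, 0, 1.5],
  [0, 0, 1.4],
  [0, 0, 1.4],
  [0, 0, 1.3],
  [0, 0, 1.3],
], yaw=[0, 0, 0, 0, 0, 0], fingers=[30, 30, 30, 30, 30, 30])

```text
t: 15.68
ee_pos: [656.8, 93.2, 95.9]
tcp_rot: [3.117, 0.367, 0.032]
force: [-4.7, -0.7, 11.1]
gripper_width: 32.9
```

```bash
python3 m.py a18
```

```text
cap [655.77350381  90.50141806] 39.265625 under 84.76831763535597 tcp [656.7740487   93.16578517  95.96831764] F [-3.47128602 -0.34176451 11.47005554] T [ 0.00613359  0.85898711 -0.06775961] rot [ 0.02 -0.   -1.  ] w 33.04187576427
err world [-0.9  1.3  0. ] tool [-0.5 -1.5 -0. ]
```

>>> step_arm([
  [0.1, 0, 1.3],
  [0.1, 0, 1.3],
  [0.1, 0, 1.3],
  [0.1, 0, 1.3],
  [0.1, 0, 1.3],
  [0.1, 0, 1.3],
  [0.1, 0, 1.3],
  [0.1, 0, 1.3],
  [0.1, 0, 1.3],
  [0.1, 0, 1.3],
  [0.1, 0, 1.3],
  [0.1, 0, 1.3],
], yaw=[0, 0, 0, 0, 0, 0, 0, 0, 0, 0, 0, 0], fingers=[30, 30, 30, 30, 30, 30, 30, 30, 30, 30, 30, 30])

```text
t: 17.23
ee_pos: [656.8, 93.2, 95.7]
tcp_rot: [3.115, 0.367, 0.04]
force: [-4.2, -1.0, 11.2]
gripper_width: 33.1
```

```bash
python3 m.py a19
```

```text
cap [655.40658951  91.03726959] 35.390380859375 under 84.4864446707327 tcp [656.79881907  93.17093053  95.68644467] F [-4.86576627 -0.7343477  11.88885895] T [-0.01922748  0.92304452 -0.03177704] rot [ 0.026 -0.002 -1.   ] w 32.96807336759375
err world [-0.5  0.8  0. ] tool [-0.3 -0.9 -0. ]
```

>>> step_arm([
  [0.2, 0, 1.3],
  [0.2, 0, 1.3],
  [0.2, 0, 1.3],
  [0.2, 0, 1.3],
  [0.2, 0, 1.3],
  [0.2, 0, 1.3],
  [0.2, 0, 1.3],
  [0.2, 0, 1.3],
  [0.2, 0, 1.3],
  [0.2, 0, 1.3],
  [0.2, 0, 1.3],
  [0.2, 0, 1.3],
], yaw=[0, 0, 0, 0, 0, 0, 0, 0, 0, 0, 0, 0], fingers=[30, 30, 30, 30, 30, 30, 30, 30, 30, 30, 30, 30])

```text
t: 18.77
ee_pos: [656.8, 93.2, 95.3]
tcp_rot: [3.113, 0.366, 0.044]
force: [-5.6, -0.3, 11.7]
gripper_width: 33.4
```

```bash
python3 m.py a20
python3 - <<'E'
from h import *
s=robot.snapshot("side");P=cloud(s);q=P.reshape(-1,3);f=s["frame"].reshape(-1,3).astype(int)
m=(abs(q[:,0]-655)<32)&(abs(q[:,1]-92)<36)&(f[:,0]-f[:,2]>35)&(q[:,2]>70)&(q[:,2]<125)
h=np.histogram(q[m,2],np.arange(82,122,2));print(h[0])
a=q[m];k=(a[:,2]>88)&(a[:,2]<98);A=np.c_[a[k,0]-655,a[k,1]-92,np.ones(k.sum())];print("plane",np.linalg.lstsq(A,a[k,2],rcond=None)[0])
cv2.imwrite("pics/full.png",s["frame"][...,::-1])
d=np.abs(s["frame"].astype(int)-np.load("side0.npz")["f"]).max(-1);cv2.imwrite("pics/diff.png",np.clip(d*3,0,255).astype(np.uint8))
print(robot.state()['force'],robot.state()['ee_pos'],robot.state()["dq"])
E
```

```text
cap [655.41593384  91.52086522] 38.04248046875 under 84.07311655797479 tcp [656.82930592  93.19708282  95.27311656] F [-5.96354726 -0.97042433 10.82437646] T [ 0.0133721   0.96528676 -0.05638187] rot [ 0.028 -0.003 -1.   ] w 33.25079241985737
err world [-0.5  0.3  0. ] tool [-0.4 -0.4 -0. ]
[ 2  5 12 25 71 44 10  5  4  5  2  3  7  6  9  2  0  0  0]
plane [-4.49834946e-03 -1.48762702e-02  9.19228564e+01]
[-4.78217868 -0.81099374  9.85354708] [656.84072155  93.19236512  95.32080653] [ 4.65698903e-04  8.21785354e-04  2.34733816e-04 -2.77138977e-04
  3.54832464e-05 -8.41922843e-04]
```

View pics/a20.png

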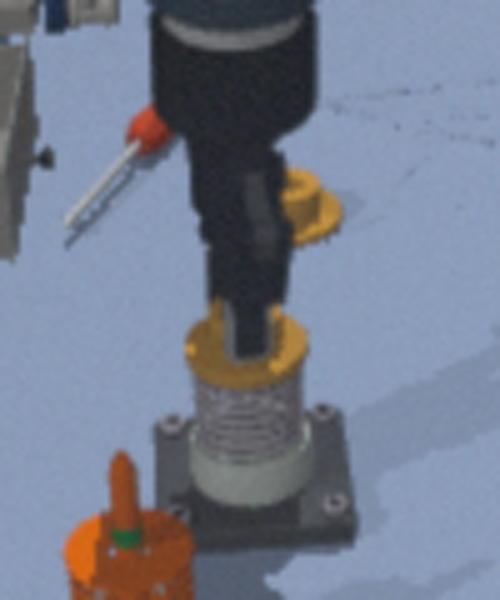

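View pics/diff.png

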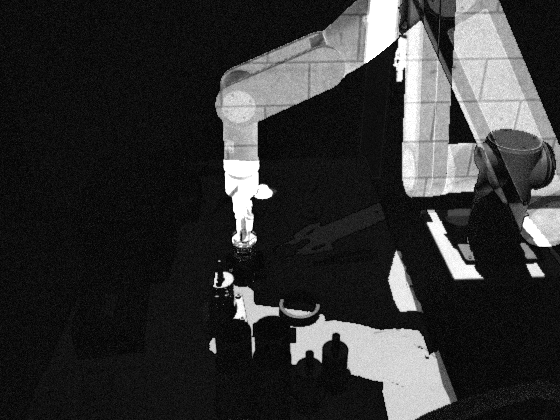

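The flange is level and the spring is compressed about 16.5–17 mm. Spring and force readings are steady and the arm is at rest. Apart from the cap and the arm, the difference picture shows only shadow changes. Handing in.

```bash
python3 -c "
from h import *
print(robot.hand_in());s=robot.state();print(s['t'],s['ee_pos'],s['force'])"
```

```text
the job is handed in; nothing more can be done
None
the job is handed in; nothing more can be done
```

I picked up the rightmost brass cap and slid it flange down over the rod of the steel spring unit. I then pressed it to about 16.5–17 mm of compression and held it there for well over three seconds. The job was handed in at about t = 19 s with the arm still pushing and gripping; no verdict was reported.

**Last checks:**
- **Height:** the cap's underside stood at about 84–85 mm from the arm pose and about 84 mm from camera depth. That puts the hub top at about 110–111 mm, inside the green band.
- **Force:** the upward reading was about 10–12 N (about 11.5–13 N with the cap's weight added), in line with that compression.
- **Position:** the cap's centre was within about 1 mm of the rod axis. The flange was level to about 0.015 rad and the tool was tilted by about 0.03 rad.
- **Grip and motion:** the fingers stayed shut on the hub at about 33 mm, and the joints were at rest.
- **Bystanders:** comparing the first and last side pictures, nothing had moved except the cap and arm; the rest was shadow.

**What disagreed or stayed imperfect:**
- While lining up over the rod, the side-camera outline put the cap up to about 4 mm off in y from the depth and arm readings. I split the difference, and the cap went onto the rod without resistance.
- A sideways load of about 4–6 N in x on the cap or rod remained to the end.
- The gripper read 33 mm on the 36 mm hub, which I did not resolve.

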